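# Reset the tripped breaker in the kitchen supply box

## Task

One of the three breakers in the supply box has tripped and the fridge is off. Lift the clear cover all the way back, push the tripped toggle fully off until the breaker re-latches, throw it on so that it stays on by itself, and shut the cover again. Feel for the stop and do not force the toggle (20 N at most), leave the other two breakers on, and leave the things beside the box where they are.

Things in the scene. Friction and masses are not known exactly. Their poses are not given: they have to be found in the camera images.
- supply_box: Grey power distribution box with light face plate and two blue socket lids on its front, 126 (x, front to back) x 190 (y) x 85 (z) mm, screwed to the worktop. Origin: centre of its underside; its -x side is the front. Three breakers stand in a row along its y on the face plate.
- cover (a joint): Clear cover over the breakers: 0 = shut, 1.9 = fully open (its stop). It swings up and back about an axis along the box's y at point cover_hinge; positive = opening. It has light friction and falls shut below about 1.1 rad, falls open beyond.
- cover_hinge (a point): Point on the cover's hinge axis, middle of its length (box frame x +53, y 0, z 88 mm); turns with the cover (0 rad: axes as the box).
- cover_lug (a point): Grip point of the orange pull lug at the cover's front edge: lug 36 long (sticks out to the front, cover's -x), 14 wide (y), 10 thick (z) mm, 135 mm in front of the hinge axis and 9 mm above it when shut. The point is 21 mm out from the cover's front wall (178 wide, 45 mm high); below the lug is free space. It can be pinched across its 14 mm from above and turns between the pads.
- toggle_1: Black toggle of the tripped breaker, found upright (the others lean back, on); the breakers stand in any order. Origin on its axis, z along it. Top to the box's front (-x) = off, to the back (+x) = on. It springs back to the middle with about 5 N; thrown on without being re-latched it only springs back. Re-latched, it snaps over (5 N) and stays on at a hard stop, tip 19 mm back. Breaks above 20 N.
- toggle_1_tip (a point): Top end of toggle_1: 20 wide (y), 10 thick (x) mm, rounded, 45 mm from its axis and (upright) 32 mm above the breaker's face; the upper half is free to push from either side. Let go, it springs back: upright while tripped, the tip 6 mm towards off once re-latched.
- breaker_1_axis (a point): Point on toggle_1's axis (along the box's y), 13 mm below the breaker's face, 78 mm above the worktop; axes as the box. Pushed off at 30 mm above the axis: a spring (5 N), then stiffer (7 to 9 N) over 2 to 4 mm, a click that re-latches it, and 2 to 3 mm farther a hard stop, where force climbs at once. The stop lies where the tip is 11 to 26 mm to the front: hidden, different each time.
- toggle_2_tip (a point): Top end of toggle_2, the toggle of a breaker that is on: like toggle_1, sprung towards on, tip 19 mm to the back of its axis. The toggles stand 37 mm apart along the box's y, 17 mm free between them.
- breaker_2_axis (a point): Point on toggle_2's axis, as breaker_1_axis.
- toggle_3_tip (a point): Top end of toggle_3, the toggle of the other breaker that is on; like toggle_2.
- breaker_3_axis (a point): Point on toggle_3's axis, as breaker_1_axis.
- mug: Teal mug, 77 x 112 x 96 mm, to the left of the box; origin under its middle.
- tape: Roll of masking tape lying flat, 104 mm across, 25 mm high, to the left of the box; origin under its middle.
- key_ring: Bunch of keys lying flat, 110 x 121 x 8 mm, left of the mug and tape; origin under its middle.

How it is judged:
On the way, in this order (a step that is already met when the one before it is completed fails the run):
1. the cover is swung open (beyond 1.3 rad) (value of joint cover above 1.3 rad), for 0.2 s.
2. the tripped toggle is pushed off (its tip more than 8 mm to the front of its axis) (x of toggle_1_tip in the frame of breaker_1_axis below -0.008 m), for 0.1 s.
3. the toggle stays on by itself, untouched (its tip more than 15 mm to the back of its axis) (x of toggle_1_tip in the frame of breaker_1_axis above 0.015 m and contact force between each of the arm, the fingers and toggle_1 below 0.1 N), for 0.4 s.
4. the cover is shut again (below 0.05 rad) (value of joint cover below 0.05 rad), for 0.2 s.
At the end, for the whole second after the job is handed in: All three toggles stand on (tips more than 15 mm to the back of their axes), the reset one by itself; the cover is shut (below 0.05 rad); mug, tape and keys are within 15 mm of where they stood (x of toggle_1_tip in the frame of breaker_1_axis above 0.015 m and x of toggle_2_tip in the frame of breaker_2_axis above 0.015 m and x of toggle_3_tip in the frame of breaker_3_axis above 0.015 m and value of joint cover below 0.05 rad and distance of each of mug, tape, key_ring from where it was at the start of the episode below 0.015 m); the robot touches nothing.
It fails at once if the tripped toggle is forced with more than 20 N (contact force between any of the fingers, the arm and toggle_1 above 20 N).
It fails at once if a neighbouring breaker is switched off (its tip less than 4 mm to the back of its axis) (x of toggle_2_tip in the frame of breaker_2_axis below 0.004 m or x of toggle_3_tip in the frame of breaker_3_axis below 0.004 m).
It fails at once if mug, tape or keys moved by more than 15 mm (distance of any of mug, tape, key_ring from where it was at the start of the episode above 0.015 m).
It also fails if it takes over 64 s, if anything falls off the work surface, if the arm or the gripper's body presses on something with over 40 N, if the wrist force passes 120 N, or if a joint passes its speed limit or range.

## Robot

A 6-joint arm with a two-finger parallel gripper is mounted at the origin on a cart in front of the work surface, level with it; the furniture and walls round the work are solid. World frame = base frame: x ahead of the robot, y to its left, z up, the work surface at z = 0. Lengths are in m, angles in rad, forces in N, time in s.
With the tool pointing down it reaches from about 0.275 to 0.725 m from the base axis. Payload 15.9 kg.
Tool frame: the origin (TCP) lies on the centre line of the jaws, within the pads' length; the fingertips stand 11 mm ahead of it and the grasp point (between the pads) lies 8 mm behind it; z points along the fingers, y is the line along which they close (so a half turn about z gives the same grasp; the last joint's range is limited). The gripper opens to 85 mm and grips with 20 to 120 N. Pads are 22 mm wide; open, the fingers measure 114 mm over their backs; the gripper's body (76 mm by 85 mm) begins 54 mm behind the grasp point. The pads swing forward as they close: fully open they stand 13 mm farther back than shut.
Start: joints at [1.188, 0.213, -0.034, 1.323, 0, 1.571], TCP at [0.187, 0.464, 0.242] pointing down, gripper open.
Joint ranges: [-2.98, 2.98], [-0.74, 1.72], [-1.14, 1.35], [-2.1, 2.04], [-1.57, 1.44], [-3.14, 3.14]. Speed limits (rad/s): [1.89, 1.89, 2.39, 2.57, 3.14, 3.14].

## Interface

Orientations are given as [roll, pitch, yaw] about the fixed x, y, z axes, in that order (R = Rz(yaw) Ry(pitch) Rx(roll)).
In Python, from plant import manip, vision, ticket gives the robot as it stands.
- The arm moves only by the shell command python3 -m inch 'ROWS' [FORCE]. ROWS is JSON, a list of rows, each a list of 7 numbers: the opening, from 0 (shut) to 1 (fully open), then the shift along the tool's x, y, z in units of 0.03 m (1.0 is 0.03 m), then the turn, a rotation vector about the tool's x, y, z in units of 0.5 rad (1.0 is 0.5 rad). A call has exactly 10 rows; each row shifts and turns the commanded pose from where the row before left it, along the tool's axes as they then stand; what a row does not reach is not made up. A row lasts 1/12 s, in which the tool goes at most 41.7 mm and 7.16 degrees, less where a joint would pass 70% of its speed; a pose out of reach is approached as far as the arm can. A call with a number of a shift or a turn outside -1 to 1 is refused whole. A call with a gripper value outside its range is refused whole. The fingers move at their own pace and stop on an object; FORCE is the grip in N (left out, the last holds). Time passes only in rows, so rows that do not move let the fingers close, or fill a call up. It gives the time, the measured TCP pose, the force, the opening and the grip force at its end, in the units of the state.
- manip.read_state(): the state, without advancing time (a new reading comes with each control period).
- vision.capture(name): name is "scene" or "side" or "wrist"; returns a dict with "color" (384x512x3 uint8, red, green, blue), "fovy" (degrees; the focal length in pixels is half the picture's height over the tangent of half this angle, whatever the lens; pixels are square), "cx", "cy" (the principal point, pixels), "rvec" (rotation vector, rad) and "tvec" (3), from world to camera coordinates, as OpenCV has them; the wrist camera has in their place "tool_from_camera" (4x4, takes a point from camera to tool coordinates, whose origin is the TCP and whose axes are the flange's). Camera axes: x right, y down, z forward; pixel columns grow to the right and rows downward; lengths in m; the calibration is good to about 2 mm. A picture is of the moment at which its call begins: read the wrist's pose just before it. There is no depth.
- ticket.close_job(): hands the job in; it is judged then, once.
The state is a dict: "clock": time; "qpos": joint angles; "qd": joint speeds; "effort": joint torques, N m; "ee_pos": TCP position; "orientation": TCP orientation; "contact_force": force on the tool from outside, world axes, zero at the start; "wrist_torque": the same for the moment, N m; "opening": finger opening in m; "grasp_force": force on a finger pad.
Only numpy, scipy, OpenCV 4.12 (cv2) and the standard library are available. Lean on these libraries where they do the work, as an engineer would, in place of code of your own. Each camera call takes 0.05 s, during which the arm holds its last target. There are 200 camera calls.

## Working session

There is one attempt and no reset: what is moved stays moved. The work goes in short steps, Python scripts to look and compute and a shell command to move; the robot and the scene stay as the last step left them, time stands still between calls to the robot, and variables do not carry over. Pictures are saved under pics/ and viewed, at most 10 in all, crops included, and the job is handed in when it is done.

```bash
ls; mkdir -p pics
cat > h.py <<'E'
import cv2,numpy as np
from plant import manip,vision,ticket
def K(c):
    h,w=c['color'].shape[:2];f=h/2/np.tan(np.radians(c['fovy'])/2)
    return np.array([[f,0,c['cx']],[0,f,c['cy']],[0,0,1.]])
def ray(c,u,v):
    R=cv2.Rodrigues(np.array(c['rvec'],float))[0];t=np.array(c['tvec'],float).ravel()
    return -R.T@t, R.T@np.linalg.inv(K(c))@np.array([u,v,1.])
def onplane(c,u,v,z):
    o,d=ray(c,u,v);return o+d*(z-o[2])/d[2]
def proj(c,P):
    return cv2.projectPoints(np.array(P,float).reshape(-1,3),np.array(c['rvec'],float),np.array(c['tvec'],float),K(c),None)[0].reshape(-1,2)
def tri(c1,p1,c2,p2):
    o1,d1=ray(c1,*p1);o2,d2=ray(c2,*p2)
    s=np.linalg.lstsq(np.stack([d1,-d2],1),o2-o1,rcond=None)[0]
    a,b=o1+s[0]*d1,o2+s[1]*d2;return (a+b)/2,np.linalg.norm(a-b)
E
python3 - <<'E'
from h import *
import pickle
s=manip.read_state();print(s)
C={n:vision.capture(n) for n in('scene','side')}
pickle.dump(C,open('c0.pkl','wb'))
for n in C:
    cv2.imwrite(f'pics/{n}0.png',C[n]['color'][:,:,::-1]); print(n,C[n]['fovy'],ray(C[n],256,192))
E
```

```text
pics
{'clock': 0.0, 'qpos': array([ 1.18800636e+00,  2.13365610e-01, -3.50563557e-02,  1.32350981e+00,
       -1.50249260e-06,  1.57082712e+00]), 'qd': array([-9.95437649e-04, -5.85096436e-05,  6.14861925e-04,  1.34783808e-03,
        4.75263845e-04, -2.17784758e-04]), 'effort': array([ 1.42717279e-03, -6.86161852e+01,  4.87116086e+01,  1.75053516e-02,
       -2.30041735e-05, -2.12023184e-05]), 'ee_pos': array([0.1866313 , 0.46350467, 0.24181253]), 'orientation': array([-3.14045720e+00,  1.53745746e-06,  2.75877189e+00]), 'contact_force': array([-0.75713216,  1.03645755, -0.04939506]), 'wrist_torque': array([ 0.01322127, -0.01401391,  0.00887255]), 'grasp_force': 0.0, 'opening': 0.08558605538697105}
scene 45.577043334136675 (array([-0.01352553, -0.45205508,  0.63823783]), array([ 0.64806791,  0.42115087, -0.63476117]))
side 47.350836863779115 (array([ 0.59210812, -1.02025142,  0.46327476]), array([-0.06255495,  0.9322009 , -0.35690272]))
```

View pics/scene0.png

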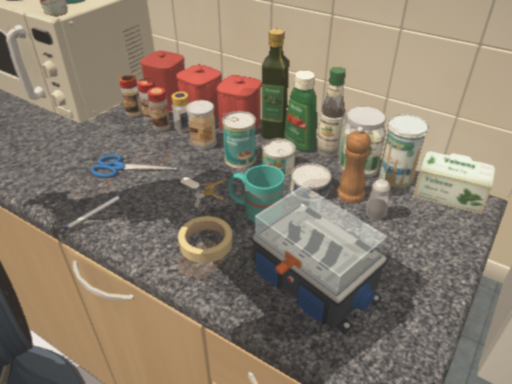

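View pics/side0.png

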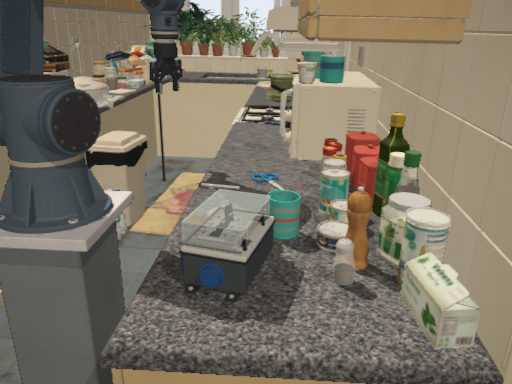

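Scene shows the box at about (320,255), the orange lug at (288,264), and three toggles under the cover at (300–340, 225–255). The mug is at (262,190) and the tape at (206,240). I'll zoom in on both views.

Run:
```python
from h import *
import pickle
C=pickle.load(open('c0.pkl','rb'))
a=cv2.resize(C['scene']['color'][180:340,240:400,::-1],None,fx=3.7,fy=3.7,interpolation=cv2.INTER_CUBIC)
cv2.imwrite('pics/z1.png',a)
b=cv2.resize(C['side']['color'][180:305,170:290,::-1],None,fx=4.5,fy=4.5,interpolation=cv2.INTER_CUBIC)
cv2.imwrite('pics/z2.png',b)
for n in C:
    hsv=cv2.cvtColor(C[n]['color'],cv2.COLOR_RGB2HSV)
    m=((hsv[...,0]<14)&(hsv[...,1]>170)&(hsv[...,2]>110)).astype(np.uint8)
    k,l,s,ce=cv2.connectedComponentsWithStats(m)
    print(n,[(list(s[i]),ce[i].round(1)) for i in range(1,k) if s[i,4]>8])
```

```text
scene [([np.int32(121), np.int32(79), np.int32(5), np.int32(4), np.int32(14)], array([122.6,  81. ])), ([np.int32(140), np.int32(86), np.int32(5), np.int32(6), np.int32(17)], array([141.5,  88.5])), ([np.int32(290), np.int32(117), np.int32(7), np.int32(6), np.int32(18)], array([292.9, 119.8])), ([np.int32(277), np.int32(263), np.int32(11), np.int32(10), np.int32(71)], array([281.7, 267.3]))]
side [([np.int32(131), np.int32(51), np.int32(12), np.int32(5), np.int32(26)], array([136.8,  53. ])), ([np.int32(120), np.int32(68), np.int32(21), np.int32(4), np.int32(41)], array([130.4,  69.4])), ([np.int32(136), np.int32(71), np.int32(7), np.int32(3), np.int32(13)], array([138.6,  72.3])), ([np.int32(346), np.int32(136), np.int32(33), np.int32(63), np.int32(942)], array([360.6, 164.2])), ([np.int32(323), np.int32(139), np.int32(19), np.int32(17), np.int32(165)], array([331. , 147.6]))]
```

View pics/z1.png

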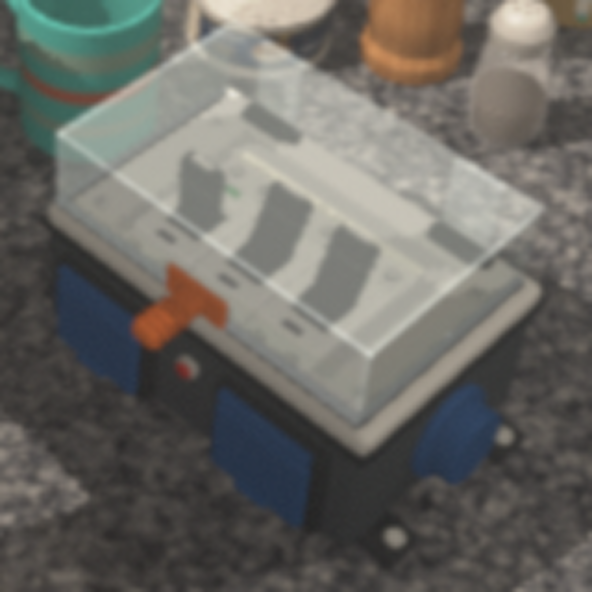

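View pics/z2.png

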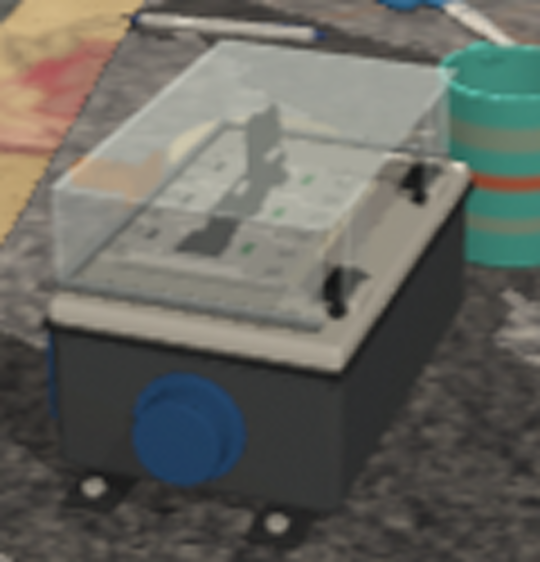

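The tripped (upright) toggle is the leftmost (+y) one, at z1 (205,190). The lug is at z1 (180,305). Next I'll triangulate the corners.

Run:
```python
from h import *
import pickle
np.set_printoptions(precision=4,suppress=True)
C=pickle.load(open('c0.pkl','rb'));S,D=C['scene'],C['side']
s=lambda u,v:(240+u/3.7-.5,180+v/3.7-.5)
d=lambda u,v:(170+u/4.5-.5,180+v/4.5-.5)
P={}
for n,a,b in [('cFL',(57,132),(222,42)),('cFR',(372,355),(58,190)),('cBL',(230,25),(455,70)),('rFR',(365,450),(52,315)),('rBR',(540,290),(338,365)),('t1tip',(190,160),(264,115))]:
    print(n,*tri(S,s(*a),D,d(*b)))
for n,a in [('rFL',(50,215)),('rFR',(365,452)),('rBR',(540,290))]: print(n,onplane(S,*s(*a),.083)); 
for n,a in [('rFR',(52,312)),('rBR',(338,368)),('rBL',(470,175))]: print('side',n,onplane(D,*d(*a),.083))
# lug top end: front end centre, base
print('lug end',onplane(S,*s(150,325),.097),'base',onplane(S,*s(197,293),.097))
```

```text
cFL [ 0.453  -0.1467  0.1319] 0.0015735624042015456
cFR [ 0.4133 -0.3184  0.1309] 0.002916836317940344
cBL [ 0.5645 -0.1734  0.1315] 0.004599499738375103
rFR [ 0.41   -0.3236  0.0781] 0.0021623794979636506
rBR [ 0.5295 -0.3526  0.0791] 0.0002299872583710631
t1tip [ 0.4808 -0.1996  0.1184] 0.0006526080271651393
rFL [ 0.4475 -0.1462  0.083 ]
rFR [ 0.4042 -0.3259  0.083 ]
rBR [ 0.5259 -0.3532  0.083 ]
side rFR [ 0.4121 -0.3284  0.083 ]
side rBR [ 0.5303 -0.3618  0.083 ]
side rBL [ 0.5744 -0.178   0.083 ]
lug end [ 0.4043 -0.225   0.097 ] base [ 0.4307 -0.2327  0.097 ]
```

```bash
python3 -m inch '[[1,0,0,0,0,0,-0.147],[1,0,0,0,0,0,-0.147],[1,-0.45,-0.74,0,0,0,0],[1,-0.45,-0.74,0,0,0,0],[1,-0.45,-0.74,0,0,0,0],[1,-0.45,-0.74,0,0,0,0],[1,-0.45,-0.74,0,0,0,0],[1,-0.45,-0.74,0,0,0,0],[1,-0.45,-0.74,0,0,0,0],[1,-0.45,-0.74,0,0,0,0]]'; python3 -m inch '[[1,-0.45,-0.74,0,0,0,0],[1,-0.45,-0.74,0,0,0,0],[1,-0.45,-0.74,0,0,0,0],[1,-0.45,-0.74,0,0,0,0],[1,-0.45,-0.74,0,0,0,0],[1,-0.45,-0.74,0,0,0,0],[1,-0.45,-0.74,0,0,0,0],[1,-0.45,-0.74,0,0,0,0],[1,-0.45,-0.74,0,0,0,0],[1,-0.45,-0.74,0,0,0,0]]'
```

```text
clock: 0.93
ee_pos: [0.2502, 0.2646, 0.2421]
orientation: [-3.141, -0.0, 2.906]
contact_force: [0.0, -0.7, -0.0]
opening: 0.0855
grasp_force: 0.0
clock: 1.77
ee_pos: [0.3296, 0.0172, 0.2422]
orientation: [3.142, -0.0, 2.906]
contact_force: [0.9, 0.9, 0.8]
opening: 0.0853
grasp_force: 0.0
```

```bash
python3 -m inch '[[1,-0.46,-0.74,0,0,0,0],[1,-0.46,-0.74,0,0,0,0],[1,-0.46,-0.74,0,0,0,0],[1,-0.46,-0.74,0,0,0,0],[1,-0.46,-0.74,0,0,0,0],[1,-0.46,-0.74,0,0,0,0],[1,-0.46,-0.74,0,0,0,0],[1,-0.46,-0.74,0,0,0,0],[1,-0.46,-0.74,0,0,0,0],[1,-0.46,-0.72,0,0,0,0]]'
cat >> h.py <<'E'
from scipy.spatial.transform import Rotation as Ro
def wcap(fn=None):
    s=manip.read_state();c=vision.capture('wrist')
    T=np.eye(4);T[:3,:3]=Ro.from_euler('xyz',s['orientation']).as_matrix();T[:3,3]=s['ee_pos']
    W=np.linalg.inv(T@np.array(c['tool_from_camera']))
    c['rvec']=cv2.Rodrigues(W[:3,:3])[0];c['tvec']=W[:3,3]
    if fn: cv2.imwrite(fn,c['color'][:,:,::-1])
    return c,s
E
python3 - <<'E'
from h import *
import pickle
c,s=wcap('pics/w0.png');pickle.dump(c,open('w0.pkl','wb'));print(s['ee_pos'],ray(c,256,192),c['fovy'])
hsv=cv2.cvtColor(c['color'],cv2.COLOR_RGB2HSV)
m=((hsv[...,0]<14)&(hsv[...,1]>150)&(hsv[...,2]>80)).astype(np.uint8)
k,l,st,ce=cv2.connectedComponentsWithStats(m)
for i in range(1,k):
  if st[i,4]>100: print(st[i],ce[i],onplane(c,*ce[i],.097))
E
```

```text
clock: 2.6
ee_pos: [0.4121, -0.2304, 0.242]
orientation: [3.141, -0.0, 2.905]
contact_force: [0.4, 0.2, 0.5]
opening: 0.0852
grasp_force: 0.0
[ 0.41213781 -0.23036056  0.24200688] (array([ 0.34700388, -0.21429807,  0.37363249]), array([ 0.25148118, -0.05037743, -0.96663576])) 70.98940182161158
[241 172  31  35 539] [255.94434137 191.30426716] [ 0.41821542 -0.22859507  0.097     ]
```

View pics/w0.png

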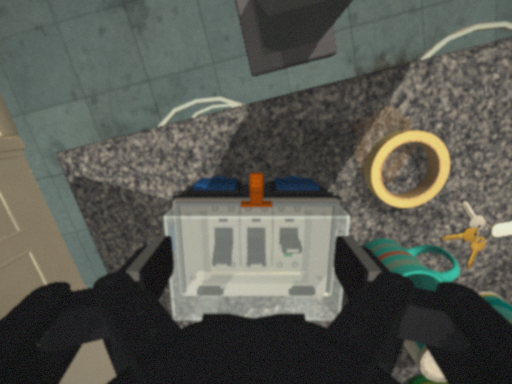

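Wrist view: lug from (257,173) to bracket (256,206), box square in the image. Toggles are at columns 223, 256 and 290, with the right one (+y) tripped.

Run:
```python
from h import *
import pickle
np.set_printoptions(precision=4,suppress=True)
c=pickle.load(open('w0.pkl','rb'))
u=np.array([.9725,-.2329,0])
hsv=cv2.cvtColor(c['color'],cv2.COLOR_RGB2HSV)
m=((hsv[...,0]<14)&(hsv[...,1]>150)&(hsv[...,2]>80))
for r in range(172,210,3):
    x=np.where(m[r,235:280])[0]+235
    if len(x): print(r,x.min(),x.max())
e=onplane(c,256.5,172,.100);print('end',e,'point',e+.015*u)
b=onplane(c,256,203,.1);print('bracket',b,np.linalg.norm(b-e))
# side plate edges: front rim corners z=.085
for p in [(174,199),(338,199)]: print('rimF',onplane(c,*p,.083))
print('tog',[onplane(c,x,y,.091) for x,y in[(290,240),(256,246),(223,246)]])
```

```text
172 254 258
175 250 262
178 249 263
181 249 262
184 249 263
187 249 262
190 251 262
193 249 262
196 250 262
199 250 262
202 242 270
205 241 271
end [ 0.3976 -0.2231  0.1   ] point [ 0.4122 -0.2266  0.1   ]
bracket [ 0.43   -0.2314  0.1   ] 0.03342530433029724
rimF [ 0.4089 -0.321   0.083 ]
rimF [ 0.4522 -0.1417  0.083 ]
tog [array([ 0.4848, -0.2045,  0.091 ]), array([ 0.483 , -0.2439,  0.091 ]), array([ 0.4741, -0.2808,  0.091 ])]
```

```bash
python3 -m inch '[[1,0.16,0.1,0.5,0,0,0],[0.6,0,0,0.6,0,0,0],[0.6,0,0,0.6,0,0,0],[0.6,0,0,0.6,0,0,0],[0.6,0,0,0.6,0,0,0],[0.6,0,0,0.6,0,0,0],[0.6,0,0,0.6,0,0,0],[0.6,0,0,0.5,0,0,0],[0.6,0,0,0.3,0,0,0],[0.6,0,0,0.2,0,0,0]]' 30; python3 -m inch '[[0.6,0,0,0,0,0,0],[0.4,0,0,0,0,0,0],[0.2,0,0,0,0,0,0],[0,0,0,0,0,0,0],[0,0,0,0,0,0,0],[0,0,0,0,0,0,0],[0,0,0,0,0,0,0],[0,0,0,0,0,0,0],[0,0,0,0,0,0,0],[0,0,0,0,0,0,0]]' 30
```

```text
clock: 3.48
ee_pos: [0.4076, -0.2247, 0.0883]
orientation: [3.141, -0.001, 2.906]
contact_force: [-0.2, -0.3, -0.2]
opening: 0.0515
grasp_force: 0.0
clock: 4.32
ee_pos: [0.4084, -0.2263, 0.0902]
orientation: [-3.139, 0.001, 2.905]
contact_force: [-3.4, -8.1, 3.0]
opening: 0.0134
grasp_force: 32.7
```

Run:
```python
import numpy as np
a=np.linspace(.0644,1.5,21);r=.1398/.03
x=-r*np.cos(a);z=r*np.sin(a)
print(np.c_[-np.diff(x),-np.diff(z)].round(2).tolist())
```

```text
[[-0.03, -0.33], [-0.06, -0.33], [-0.08, -0.32], [-0.1, -0.32], [-0.13, -0.31], [-0.15, -0.3], [-0.17, -0.29], [-0.19, -0.28], [-0.21, -0.26], [-0.23, -0.25], [-0.24, -0.23], [-0.26, -0.21], [-0.27, -0.19], [-0.29, -0.17], [-0.3, -0.15], [-0.31, -0.13], [-0.32, -0.11], [-0.32, -0.08], [-0.33, -0.06], [-0.33, -0.04]]
```

```bash
python3 -m inch '[[0,-0.03,-0.04,-0.33,0,0,0],[0,-0.06,0,-0.33,0,0,0],[0,-0.08,0,-0.32,0,0,0],[0,-0.10,0,-0.32,0,0,0],[0,-0.13,0,-0.31,0,0,0],[0,-0.15,0,-0.30,0,0,0],[0,-0.17,0,-0.29,0,0,0],[0,-0.19,0,-0.28,0,0,0],[0,-0.21,0,-0.26,0,0,0],[0,-0.23,0,-0.25,0,0,0]]' 30
```

```text
clock: 5.15
ee_pos: [0.4474, -0.2358, 0.1798]
orientation: [-3.141, 0.0, 2.906]
contact_force: [0.8, -2.4, -5.2]
opening: 0.0134
grasp_force: 31.5
```

```bash
python3 -m inch '[[0,-0.24,0,-0.23,0,0,0],[0,-0.26,0,-0.21,0,0,0],[0,-0.27,0,-0.19,0,0,0],[0,-0.29,0,-0.17,0,0,0],[0,-0.30,0,-0.15,0,0,0],[0,-0.31,0,-0.13,0,0,0],[0,-0.32,0,-0.11,0,0,0],[0,-0.32,0,-0.08,0,0,0],[0,-0.33,0,-0.06,0,0,0],[0,-0.33,0,-0.04,0,0,0]]' 30
```

```text
clock: 5.98
ee_pos: [0.534, -0.2567, 0.2206]
orientation: [-3.141, -0.0, 2.906]
contact_force: [-2.8, -1.9, -2.6]
opening: 0.0139
grasp_force: 32.3
```

```bash
python3 -m inch '[[0.5,0,0,0,0,0,0],[0.5,0,0,0,0,0,0],[0.5,0,0,0,0,0,0],[0.5,0,0,0,0,0,0],[0.5,0,0,-0.5,0,0,0],[0.5,0,0,-0.5,0,0,0],[0.5,0.5,0,-0.5,0,0,0],[0.5,1,0,-0.3,0,0,0],[0,1,0,0,0,0,0],[0,1,0,0,0,0,0]]' 30;  python3 -m inch '[[0,0.5,0,0,0,0,0],[0,0,0,0,0,0,0],[0,0,0,0,0,0,0],[0,0,0,0,0,0,0],[0,0,0,0,0,0,0],[0,0,0,0,0,0,0],[0,0,0,0,0,0,0],[0,0,0,0,0,0,0],[0,0,0,0,0,0,0],[0,0,0,0,0,0,0]]' 30
python3 - <<'E'
from h import *
import pickle
c,s=wcap();C={'w':c,'side':vision.capture('side'),'scene':vision.capture('scene')}
pickle.dump(C,open('c1.pkl','wb'));print(s['ee_pos'])
a=cv2.resize(c['color'][150:310,150:360,::-1],None,fx=3.8,fy=3.8,interpolation=cv2.INTER_CUBIC)[:600]
b=cv2.resize(C['side']['color'][150:310,150:310,::-1],None,fx=3.7,fy=3.7,interpolation=cv2.INTER_CUBIC)
cv2.imwrite('pics/w1.png',a);cv2.imwrite('pics/s1.png',b)
E
```

```text
clock: 6.82
ee_pos: [0.4305, -0.2315, 0.2745]
orientation: [-3.141, 0.001, 2.906]
contact_force: [-0.1, -0.2, 0.0]
opening: 0.0198
grasp_force: 0.0
clock: 7.65
ee_pos: [0.4173, -0.2284, 0.274]
orientation: [3.142, -0.0, 2.906]
contact_force: [-0.5, 0.8, 0.2]
opening: -0.0004
grasp_force: 0.0
[ 0.41734146 -0.22841172  0.27399366]
```

View pics/w1.png

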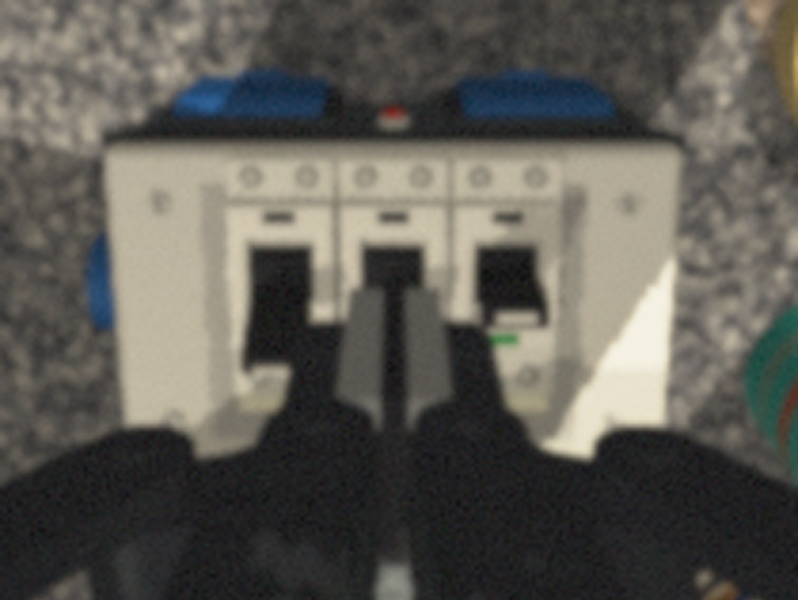

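View pics/s1.png

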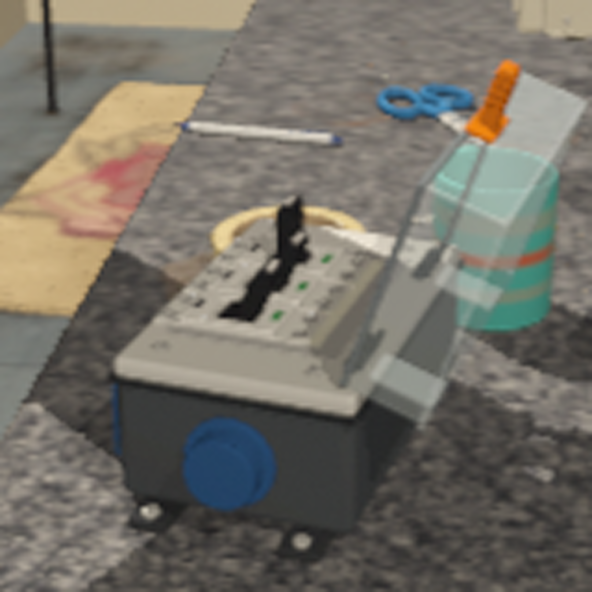

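The cover is fully open, with the lug at s1 (500,90). Toggle_1 is upright at s1 (290,203) and w1 (515,310), and the two others lean back. Now I'll triangulate the tip.

Run:
```python
from h import *
import pickle
np.set_printoptions(precision=4,suppress=True)
C=pickle.load(open('c1.pkl','rb'));W,D,S=C['w'],C['side'],C['scene']
w=lambda u,v:(150+u/3.8-.5,150+v/3.8-.5)
d=lambda u,v:(150+u/3.7-.5,150+v/3.7-.5)
ps=-.236;u=np.array([np.cos(ps),np.sin(ps)]);v=np.array([-np.sin(ps),np.cos(ps)]);c0=np.array([.4918,-.2465])
bx=lambda P:np.r_[u@(P[:2]-c0),v@(P[:2]-c0),P[2]]*1e3
for p in [(108,145),(680,145),(127,455),(667,455)]: print('rim',bx(onplane(W,*w(*p),.085)))
P,e=tri(W,w(516,308),D,d(291,204));print('t1tip',bx(P),P,e)
for p in [(248,247),(308,247),(478,247),(536,247),(364,247),(422,247)]: print('slot front',bx(onplane(W,*w(*p),.091)))
print('t3 tip back edge',bx(onplane(W,*w(272,368),.119)), 't1 back edge',bx(onplane(W,*w(517,322),.123)),bx(onplane(W,*w(487,312),.123)),bx(onplane(W,*w(547,318),.123)))
P,e=tri(S,(240+188/3.7,180+158/3.7),D,d(291,204));print(bx(P),e)
P=None
a=cv2.resize(S['color'][180:340,240:400,::-1],None,fx=3.7,fy=3.7,interpolation=cv2.INTER_CUBIC);cv2.imwrite('pics/sc1.png',a)
```

```text
rim [-64.2023 -91.9891  85.    ]
rim [-64.0983  92.6486  85.    ]
rim [ 48.1411 -93.6762  85.    ]
rim [48.2269 96.2895 85.    ]
t1tip [-21.2418  37.6765 120.5382] [ 0.48   -0.2049  0.1205] 0.0028206790697504177
slot front [-31.4572 -47.2187  91.    ]
slot front [-31.4469 -27.6823  91.    ]
slot front [-31.4176  27.6667  91.    ]
slot front [-31.4076  46.549   91.    ]
slot front [-31.4372  -9.449   91.    ]
slot front [-31.4273   9.4347  91.    ]
t3 tip back edge [ -2.1486 -37.1124 119.    ] t1 back edge [-19.1282  37.0507 123.    ] [-22.3512  28.0188 123.    ] [-20.4133  45.9574 123.    ]
[-21.902   42.9428 119.0778] 6.305213741644735e-05
```

View pics/sc1.png

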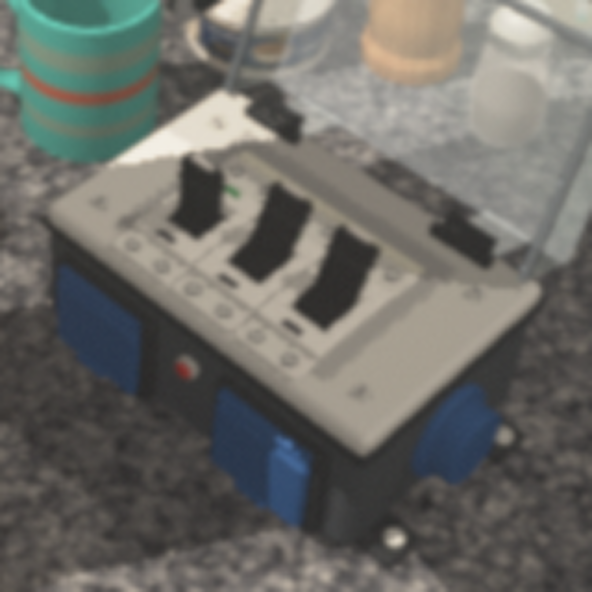

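Toggle_1's tip is at box frame (-22, +37, 120), consistent with the 123 mm height and 37 mm pitch. Next I move the closed fingers behind it.

```bash
python3 -m inch '[[0,-0.58,0.24,0,0,0,0],[0,-0.58,0.25,0,0,0,0],[0,-0.58,0.25,0,0,0,0],[0,-0.58,0.25,0,0,0,0],[0,-0.57,0.24,0,0,0,0],[0,0,0,0.7,0,0,0],[0,0,0,0.7,0,0,0],[0,0,0,0.7,0,0,0],[0,0,0,0.7,0,0,0],[0,0,0,0.7,0,0,0]]';  python3 -m inch '[[0,0,0,0.5,0,0,0],[0,0,0,0.4,0,0,0],[0,0,0,0.3,0,0,0],[0,0,0,0.2,0,0,0],[0,0,0,0.2,0,0,0],[0,0,0,0.1,0,0,0],[0,0,0,0,0,0,0],[0,0,0,0,0,0,0],[0,0,0,0,0,0,0],[0,0,0,0,0,0,0]]'
python3 - <<'E'
from h import *
C=vision.capture('side');s=manip.read_state();r=s['ee_pos'][:2]-[.4918,-.2465]
print(s['ee_pos'],.9723*r[0]-.2338*r[1],.2338*r[0]+.9723*r[1])
cv2.imwrite('pics/s2.png',cv2.resize(C['color'][150:290,150:310,::-1],None,fx=4,fy=4,interpolation=cv2.INTER_CUBIC))
E
```

```text
clock: 8.63
ee_pos: [0.5101, -0.2127, 0.1681]
orientation: [-3.142, 0.0, 2.906]
contact_force: [0.6, -1.2, 0.6]
opening: 0.0001
grasp_force: 0.0
clock: 9.47
ee_pos: [0.5104, -0.2129, 0.1186]
orientation: [-3.141, 0.001, 2.906]
contact_force: [0.0, -0.6, 0.9]
opening: 0.0005
grasp_force: 0.0
[ 0.51037431 -0.21284978  0.11850871] 0.010192383600321715 0.03706078431213066
```

View pics/s2.png

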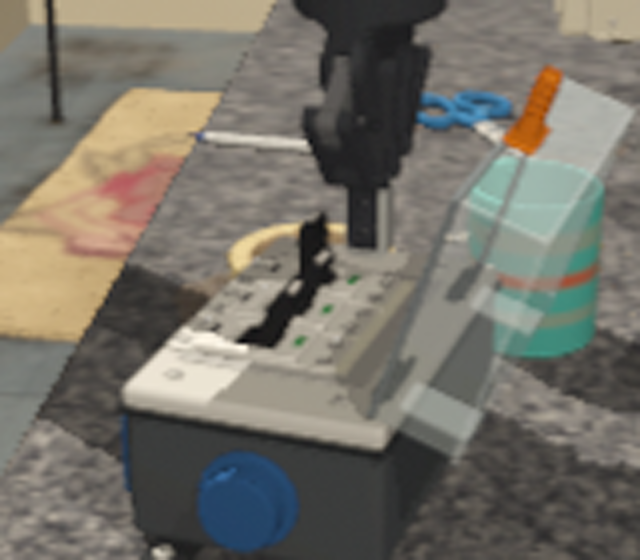

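The finger stands upright behind toggle_1 (finger at s2 (368,215), toggle at (313,240)) with a gap of roughly 12 mm and clear of everything. Approach gently.

```bash
python3 -m inch '[[0,0.08,0,0,0,0,0],[0,0.08,0,0,0,0,0],[0,0.08,0,0,0,0,0],[0,0.08,0,0,0,0,0],[0,0.08,0,0,0,0,0],[0,0.05,0,0,0,0,0],[0,0,0,0,0,0,0],[0,0,0,0,0,0,0],[0,0,0,0,0,0,0],[0,0,0,0,0,0,0]]'; python3 -m inch '[[0,0.02,0,0,0,0,0],[0,0.02,0,0,0,0,0],[0,0.02,0,0,0,0,0],[0,0.02,0,0,0,0,0],[0,0.02,0,0,0,0,0],[0,0,0,0,0,0,0],[0,0,0,0,0,0,0],[0,0,0,0,0,0,0],[0,0,0,0,0,0,0],[0,0,0,0,0,0,0]]'
```

```text
clock: 10.35
ee_pos: [0.4971, -0.2097, 0.1181]
orientation: [-3.142, 0.0, 2.906]
contact_force: [0.4, -0.9, -0.6]
opening: -0.0001
grasp_force: 0.0
clock: 11.18
ee_pos: [0.4942, -0.2089, 0.1182]
orientation: [-3.142, 0.0, 2.906]
contact_force: [1.7, -1.0, 2.4]
opening: 0.0002
grasp_force: 1.3
```

```bash
python3 -m inch '[[0,0.02,0,0,0,0,0],[0,0.02,0,0,0,0,0],[0,0.02,0,0,0,0,0],[0,0.02,0,0,0,0,0],[0,0.02,0,0,0,0,0],[0,0,0,0,0,0,0],[0,0,0,0,0,0,0],[0,0,0,0,0,0,0],[0,0,0,0,0,0,0],[0,0,0,0,0,0,0]]'
```

```text
clock: 12.02
ee_pos: [0.4913, -0.2083, 0.1182]
orientation: [-3.142, 0.0, 2.906]
contact_force: [4.5, -1.5, 4.4]
opening: 0.0001
grasp_force: 2.4
```

```bash
python3 -m inch '[[0,0.02,0,0,0,0,0],[0,0.02,0,0,0,0,0],[0,0.02,0,0,0,0,0],[0,0,0,0,0,0,0],[0,0,0,0,0,0,0],[0,0,0,0,0,0,0],[0,0,0,0,0,0,0],[0,0,0,0,0,0,0],[0,0,0,0,0,0,0],[0,0,0,0,0,0,0]]'
```

```text
clock: 12.85
ee_pos: [0.4894, -0.2078, 0.1181]
orientation: [-3.142, -0.0, 2.906]
contact_force: [4.9, -1.5, 4.5]
opening: 0.0003
grasp_force: 2.7
```

```bash
python3 -m inch '[[0,0.02,0,0,0,0,0],[0,0.02,0,0,0,0,0],[0,0,0,0,0,0,0],[0,0,0,0,0,0,0],[0,0,0,0,0,0,0],[0,0,0,0,0,0,0],[0,0,0,0,0,0,0],[0,0,0,0,0,0,0],[0,0,0,0,0,0,0],[0,0,0,0,0,0,0]]'
```

```text
clock: 13.68
ee_pos: [0.4884, -0.2076, 0.1181]
orientation: [3.142, 0.0, 2.906]
contact_force: [6.5, -2.2, 3.0]
opening: 0.0001
grasp_force: 3.3
```

```bash
python3 -m inch '[[0,0.02,0,0,0,0,0],[0,0.02,0,0,0,0,0],[0,0,0,0,0,0,0],[0,0,0,0,0,0,0],[0,0,0,0,0,0,0],[0,0,0,0,0,0,0],[0,0,0,0,0,0,0],[0,0,0,0,0,0,0],[0,0,0,0,0,0,0],[0,0,0,0,0,0,0]]'
```

```text
clock: 14.52
ee_pos: [0.487, -0.2072, 0.118]
orientation: [3.142, -0.0, 2.906]
contact_force: [4.7, -0.5, 0.5]
opening: 0.0001
grasp_force: 2.2
```

```bash
python3 -m inch '[[0,0.02,0,0,0,0,0],[0,0.01,0,0,0,0,0],[0,0,0,0,0,0,0],[0,0,0,0,0,0,0],[0,0,0,0,0,0,0],[0,0,0,0,0,0,0],[0,0,0,0,0,0,0],[0,0,0,0,0,0,0],[0,0,0,0,0,0,0],[0,0,0,0,0,0,0]]'
```

```text
clock: 15.35
ee_pos: [0.4862, -0.207, 0.118]
orientation: [3.142, -0.0, 2.906]
contact_force: [4.3, -1.7, -0.6]
opening: -0.0004
grasp_force: 2.1
```

```bash
python3 -m inch '[[0,0.02,0,0,0,0,0],[0,0.01,0,0,0,0,0],[0,0,0,0,0,0,0],[0,0,0,0,0,0,0],[0,0,0,0,0,0,0],[0,0,0,0,0,0,0],[0,0,0,0,0,0,0],[0,0,0,0,0,0,0],[0,0,0,0,0,0,0],[0,0,0,0,0,0,0]]'
```

```text
clock: 16.18
ee_pos: [0.4854, -0.2068, 0.1181]
orientation: [3.142, 0.0, 2.906]
contact_force: [4.2, -1.1, -0.7]
opening: 0.0004
grasp_force: 2.2
```

```bash
python3 -m inch '[[0,0.02,0,0,0,0,0],[0,0.01,0,0,0,0,0],[0,0,0,0,0,0,0],[0,0,0,0,0,0,0],[0,0,0,0,0,0,0],[0,0,0,0,0,0,0],[0,0,0,0,0,0,0],[0,0,0,0,0,0,0],[0,0,0,0,0,0,0],[0,0,0,0,0,0,0]]'
```

```text
clock: 17.02
ee_pos: [0.4845, -0.2066, 0.1181]
orientation: [3.142, 0.0, 2.906]
contact_force: [4.3, -0.8, -1.2]
opening: -0.0002
grasp_force: 2.2
```

```bash
python3 -m inch '[[0,0.02,0,0,0,0,0],[0,0.01,0,0,0,0,0],[0,0,0,0,0,0,0],[0,0,0,0,0,0,0],[0,0,0,0,0,0,0],[0,0,0,0,0,0,0],[0,0,0,0,0,0,0],[0,0,0,0,0,0,0],[0,0,0,0,0,0,0],[0,0,0,0,0,0,0]]'
```

```text
clock: 17.85
ee_pos: [0.4839, -0.2065, 0.1182]
orientation: [3.142, 0.001, 2.906]
contact_force: [6.2, -1.5, -2.2]
opening: 0.0001
grasp_force: 2.7
```

```bash
python3 -m inch '[[0,0.02,0,0,0,0,0],[0,0,0,0,0,0,0],[0,0,0,0,0,0,0],[0,0,0,0,0,0,0],[0,0,0,0,0,0,0],[0,0,0,0,0,0,0],[0,0,0,0,0,0,0],[0,0,0,0,0,0,0],[0,0,0,0,0,0,0],[0,0,0,0,0,0,0]]'
```

```text
clock: 18.68
ee_pos: [0.4836, -0.2064, 0.1183]
orientation: [-3.142, 0.001, 2.906]
contact_force: [7.9, -1.3, -1.6]
opening: -0.0
grasp_force: 3.4
```

```bash
python3 -m inch '[[0,0.02,0,0,0,0,0],[0,0,0,0,0,0,0],[0,0,0,0,0,0,0],[0,0,0,0,0,0,0],[0,0,0,0,0,0,0],[0,0,0,0,0,0,0],[0,0,0,0,0,0,0],[0,0,0,0,0,0,0],[0,0,0,0,0,0,0],[0,0,0,0,0,0,0]]'
```

```text
clock: 19.52
ee_pos: [0.4833, -0.2063, 0.1184]
orientation: [-3.142, 0.002, 2.906]
contact_force: [10.3, -2.3, -1.9]
opening: -0.0
grasp_force: 4.1
```

```bash
python3 -m inch '[[0,0.02,0,0,0,0,0],[0,0,0,0,0,0,0],[0,0,0,0,0,0,0],[0,0,0,0,0,0,0],[0,0,0,0,0,0,0],[0,0,0,0,0,0,0],[0,0,0,0,0,0,0],[0,0,0,0,0,0,0],[0,0,0,0,0,0,0],[0,0,0,0,0,0,0]]'
```

```text
clock: 20.35
ee_pos: [0.483, -0.2063, 0.1185]
orientation: [-3.142, 0.002, 2.906]
contact_force: [10.3, -2.1, -2.4]
opening: -0.0002
grasp_force: 4.8
```

```bash
python3 -m inch '[[0,0.02,0,0,0,0,0],[0,0,0,0,0,0,0],[0,0,0,0,0,0,0],[0,0,0,0,0,0,0],[0,0,0,0,0,0,0],[0,0,0,0,0,0,0],[0,0,0,0,0,0,0],[0,0,0,0,0,0,0],[0,0,0,0,0,0,0],[0,0,0,0,0,0,0]]'
```

```text
clock: 21.18
ee_pos: [0.4828, -0.2062, 0.1187]
orientation: [-3.142, 0.003, 2.906]
contact_force: [12.4, -2.7, -2.2]
opening: -0.0001
grasp_force: 5.6
```

Force climbed past the 7–9 N band to 12.7 N with almost no travel, so it is at the stop. Next I back off, hop over and come down in front.

```bash
python3 -m inch '[[0,-0.04,0,0,0,0,0],[0,-0.06,0,0,0,0,0],[0,-0.1,0,0,0,0,0],[0,-0.1,0,0,0,0,0],[0,-0.2,0,0,0,0,0],[0,-0.1,0,0,0,0,0],[0,0,0,-0.5,0,0,0],[0,0,0,-0.5,0,0,0],[0,0,0,-0.5,0,0,0],[0,0,0,-0.2,0,0,0]]'; python3 -m inch '[[0,0.3,0,0,0,0,0],[0,0.4,0,0,0,0,0],[0,0.5,0,0,0,0,0],[0,0.5,0,0,0,0,0],[0,0.3,0,0,0,0,0],[0,0,0,0.5,0,0,0],[0,0,0,0.5,0,0,0],[0,0,0,0.4,0,0,0],[0,0,0,0.2,0,0,0],[0,0,0,0.1,0,0,0]]'
python3 - <<'E'
from h import *
import pickle
s=manip.read_state();r=s['ee_pos'][:2]-[.4918,-.2465]
print(s['ee_pos'],s['contact_force'],.9723*r[0]-.2338*r[1],.2338*r[0]+.9723*r[1])
C=vision.capture('side');pickle.dump(C,open('c3.pkl','wb'))
A=pickle.load(open('c1.pkl','rb'))['side']['color'];B=C['color']
for n,I in(('before',A),('now',B)):
    print(n)
    for y in range(202,222,2): print(y,' '.join('%3d'%t for t in I[y,212:242].mean(1)))
E
```

```text
clock: 22.02
ee_pos: [0.4992, -0.2102, 0.1705]
orientation: [-3.141, 0.001, 2.906]
contact_force: [0.2, 0.1, 0.2]
opening: -0.0003
grasp_force: 0.0
clock: 22.85
ee_pos: [0.4395, -0.1957, 0.1169]
orientation: [3.141, -0.002, 2.906]
contact_force: [0.2, 0.8, 0.3]
opening: 0.0002
grasp_force: 0.0
[ 0.43952941 -0.19566426  0.11688651] [0.23926615 0.80663901 0.25899041] -0.06270809022218517 0.03720672691339634
before
202 139 138 129 121 116 112 109 110 112 113 113 112 113 111 108 107 109 107 100  97 110 117 123 127 127 126 127 127 126 127
204 129 126 123 121 122 122 115 110 121 133 142 145 139 135 140 153 141  84  35  62 104 121 121 121 126 133 132 124 126 133
206 118 119 118 115 112 133 158 166 181 190 189 191 171  90  34  28  29  27  25  82 156 189 189 190 185 175 161 131 122 112
208 148 171 190 194 198 198 186 171 162 157 157 145 115  29  30  29  27  26  26  39  97 134 144 150 150 165 183 196 194 193
210 199 195 179 152 140 128 133 148 149 149 152 142  86  28  27  28  29  30  28  56 108 132 128 123 117 116 112 111 133 176
212 181 133 110 115 130 148 149 149 149 149 144 137 115  27  29 
[... 1099 characters left out ...]
  97  30  29  30  35  34  31  30 101 144 141 135 130 127 121 119 115 113 136 180
212 184 137 114 118 134 151 153 152 152 152 135  73  28  28  31  29  27  26  84 115 124 153 152 152 156 157 150 150 148 147
214 169 150 165 153 154 141 117 129 135 132 127  90  29  29  30  29  67 134 159 127  68 111 152 152 153 152 152 152 153 152
216 168 137 129 131 114 114  88  81 113 132 132 109  29  27  28  29  34  51  52  25  94 148 163 164 162 160 161 156 155 154
218 159 161 157 156 162 160 155 158 164 157 129 107  44  27  29  29  31  28  25  25  34  81 144 173 169 162 151 151 161 169
220 154 163 178 184 180 177 172 166 164 148  96 120 145  83  28  30  30  27  29  28  37 106 155 164 151 100 105 147 161 158
```

The tip now rests about 2 px (roughly 5 mm) towards off, so it is re-latched. Now throw it on.

```bash
python3 -m inch '[[0,-0.08,0,0,0,0,0],[0,-0.1,0,0,0,0,0],[0,-0.1,0,0,0,0,0],[0,-0.1,0,0,0,0,0],[0,-0.06,0,0,0,0,0],[0,-0.04,0,0,0,0,0],[0,-0.02,0,0,0,0,0],[0,-0.02,0,0,0,0,0],[0,-0.02,0,0,0,0,0],[0,0,0,0,0,0,0]]'; python3 -m inch '[[0,-0.02,0,0,0,0,0],[0,-0.02,0,0,0,0,0],[0,-0.02,0,0,0,0,0],[0,-0.02,0,0,0,0,0],[0,-0.02,0,0,0,0,0],[0,-0.02,0,0,0,0,0],[0,0,0,0,0,0,0],[0,0,0,0,0,0,0],[0,0,0,0,0,0,0],[0,0,0,0,0,0,0]]'
```

```text
clock: 23.73
ee_pos: [0.4562, -0.1998, 0.1181]
orientation: [-3.142, 0.0, 2.906]
contact_force: [-0.5, 0.3, -0.1]
opening: 0.0003
grasp_force: 0.0
clock: 24.57
ee_pos: [0.4597, -0.2006, 0.1181]
orientation: [3.142, -0.0, 2.906]
contact_force: [0.3, 0.3, -0.1]
opening: 0.0
grasp_force: 0.0
```

```bash
python3 -m inch '[[0,-0.02,0,0,0,0,0],[0,-0.02,0,0,0,0,0],[0,-0.02,0,0,0,0,0],[0,-0.02,0,0,0,0,0],[0,-0.02,0,0,0,0,0],[0,-0.02,0,0,0,0,0],[0,0,0,0,0,0,0],[0,0,0,0,0,0,0],[0,0,0,0,0,0,0],[0,0,0,0,0,0,0]]'
```

```text
clock: 25.4
ee_pos: [0.4631, -0.2015, 0.1181]
orientation: [-3.142, -0.0, 2.906]
contact_force: [-1.2, -0.3, -0.1]
opening: 0.0001
grasp_force: 0.6
```

```bash
python3 -m inch '[[0,-0.02,0,0,0,0,0],[0,-0.02,0,0,0,0,0],[0,-0.02,0,0,0,0,0],[0,-0.02,0,0,0,0,0],[0,-0.02,0,0,0,0,0],[0,-0.02,0,0,0,0,0],[0,0,0,0,0,0,0],[0,0,0,0,0,0,0],[0,0,0,0,0,0,0],[0,0,0,0,0,0,0]]'
```

```text
clock: 26.23
ee_pos: [0.4666, -0.2023, 0.1181]
orientation: [-3.142, -0.0, 2.906]
contact_force: [-4.5, 1.4, 2.3]
opening: -0.0002
grasp_force: 2.0
```

```bash
python3 -m inch '[[0,-0.02,0,0,0,0,0],[0,-0.02,0,0,0,0,0],[0,-0.02,0,0,0,0,0],[0,-0.02,0,0,0,0,0],[0,-0.02,0,0,0,0,0],[0,-0.02,0,0,0,0,0],[0,0,0,0,0,0,0],[0,0,0,0,0,0,0],[0,0,0,0,0,0,0],[0,0,0,0,0,0,0]]'
```

```text
clock: 27.07
ee_pos: [0.4702, -0.2032, 0.1181]
orientation: [-3.142, 0.0, 2.906]
contact_force: [-5.5, 1.1, 5.7]
opening: 0.0001
grasp_force: 2.8
```

```bash
python3 -m inch '[[0,-0.02,0,0,0,0,0],[0,-0.02,0,0,0,0,0],[0,-0.02,0,0,0,0,0],[0,-0.02,0,0,0,0,0],[0,0,0,0,0,0,0],[0,0,0,0,0,0,0],[0,0,0,0,0,0,0],[0,0,0,0,0,0,0],[0,0,0,0,0,0,0],[0,0,0,0,0,0,0]]'
```

```text
clock: 27.9
ee_pos: [0.4725, -0.2037, 0.1181]
orientation: [3.142, 0.0, 2.906]
contact_force: [-4.6, 1.0, 3.6]
opening: 0.0
grasp_force: 2.5
```

```bash
python3 -m inch '[[0,-0.02,0,0,0,0,0],[0,-0.02,0,0,0,0,0],[0,-0.02,0,0,0,0,0],[0,-0.02,0,0,0,0,0],[0,0,0,0,0,0,0],[0,0,0,0,0,0,0],[0,0,0,0,0,0,0],[0,0,0,0,0,0,0],[0,0,0,0,0,0,0],[0,0,0,0,0,0,0]]'
```

```text
clock: 28.73
ee_pos: [0.4748, -0.2043, 0.1181]
orientation: [3.142, -0.0, 2.906]
contact_force: [-2.8, 1.2, 0.0]
opening: -0.0001
grasp_force: 1.6
```

```bash
python3 -m inch '[[0,-0.02,0,0,0,0,0],[0,-0.02,0,0,0,0,0],[0,-0.02,0,0,0,0,0],[0,-0.02,0,0,0,0,0],[0,0,0,0,0,0,0],[0,0,0,0,0,0,0],[0,0,0,0,0,0,0],[0,0,0,0,0,0,0],[0,0,0,0,0,0,0],[0,0,0,0,0,0,0]]'
```

```text
clock: 29.57
ee_pos: [0.4773, -0.2049, 0.1182]
orientation: [-3.142, 0.0, 2.906]
contact_force: [-1.5, -0.3, 1.2]
opening: 0.0
grasp_force: 0.7
```

```bash
python3 -m inch '[[0,-0.02,0,0,0,0,0],[0,-0.02,0,0,0,0,0],[0,0,0,0,0,0,0],[0,0.1,0,0,0,0,0],[0,0.2,0,0,0,0,0],[0,0.3,0,0,0,0,0],[0,0.2,0,-0.3,0,0,0],[0,0,0,-0.6,0,0,0],[0,0,0,-0.7,0,0,0],[0,0,0,-0.7,0,0,0]]'
python3 - <<'E'
from h import *
C=vision.capture('side');S=vision.capture('scene')
b=np.hstack([cv2.resize(C['color'][160:260,180:280],(400,400),interpolation=cv2.INTER_CUBIC),cv2.resize(S['color'][200:300,260:360],(400,400),interpolation=cv2.INTER_CUBIC)])
cv2.imwrite('pics/v.png',b[:,:,::-1])
E
```

```text
clock: 30.4
ee_pos: [0.454, -0.1993, 0.1886]
orientation: [3.142, -0.0, 2.906]
contact_force: [-0.0, -0.4, 0.6]
opening: 0.0001
grasp_force: 0.0
```

View pics/v.png

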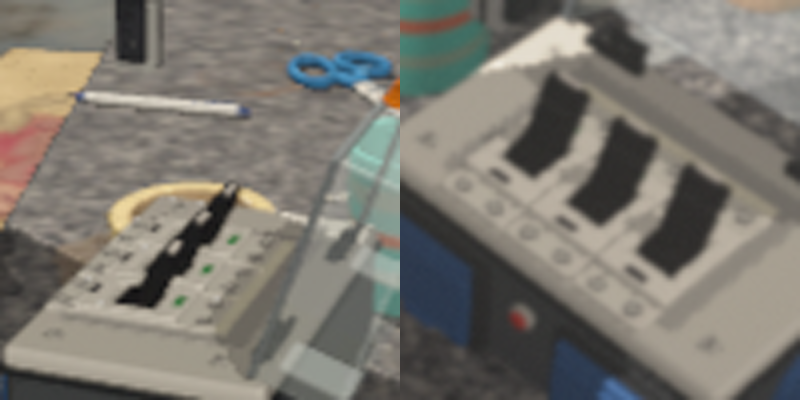

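All three toggles now lean back in both views: on. Next I'll check the open lug's position while moving above it.

```bash
python3 -m inch '[[0.6,0,0,-0.7,0,0,0],[0.6,0,0,-0.7,0,0,0],[0.6,0,0,-0.7,0,0,0],[0.6,-0.2,-0.1,-0.7,0,0,0],[0.6,-0.5,-0.2,-0.6,0,0,0],[0.6,-0.7,-0.2,0,0,0,0],[0.6,-0.7,-0.2,0,0,0,0],[0.6,-0.7,-0.2,0,0,0,0],[0.6,-0.7,-0.2,0,0,0,0],[0.6,-0.7,-0.14,0,0,0,0]]' 30; python3 -m inch '[[0.6,-0.5,-0.1,0,0,0,0],[0.6,-0.3,-0.1,0,0,0,0],[0.6,-0.15,0,0,0,0,0],[0.6,0,0,0,0,0,0],[0.6,0,0,0,0,0,0],[0.6,0,0,0,0,0,0],[0.6,0,0,0,0,0,0],[0.6,0,0,0,0,0,0],[0.6,0,0,0,0,0,0],[0.6,0,0,0,0,0,0]]' 30
python3 - <<'E'
from h import *
import pickle
np.set_printoptions(precision=4,suppress=True)
s=manip.read_state();D=vision.capture('side')
w,_=wcap()
C1=pickle.load(open('c1.pkl','rb'))
def org(c,box):
    x0,y0,x1,y1=box;hsv=cv2.cvtColor(c['color'],cv2.COLOR_RGB2HSV)
    m=((hsv[...,0]<16)&(hsv[...,1]>170)&(hsv[...,2]>90))[y0:y1,x0:x1].astype(np.uint8)
    k,l,st,ce=cv2.connectedComponentsWithStats(m);i=1+st[1:,4].argmax();return ce[i]+[x0,y0],st[i]
a=org(C1['side'],(260,150,310,195));b=org(w,(100,100,420,384));print(a,b)
c0=np.array([.4918,-.2465])
def bx(P):r=P[:2]-c0;return np.array([.9723*r[0]-.2338*r[1],.2338*r[0]+.9723*r[1],P[2]])
P,e=tri(C1['side'],a[0],w,b[0]);print(bx(P),e,bx(s['ee_pos']))
E
```

```text
clock: 31.33
ee_pos: [0.569, -0.2657, 0.2891]
orientation: [-3.142, -0.0, 2.905]
contact_force: [0.3, 0.0, -0.2]
opening: 0.0514
grasp_force: 0.0
clock: 32.17
ee_pos: [0.595, -0.2776, 0.2893]
orientation: [-3.142, 0.0, 2.906]
contact_force: [-0.6, -0.1, -0.0]
opening: 0.0515
grasp_force: 0.0
(array([283.5372, 177.4959]), array([ 16,  17,  14,  21, 121], dtype=int32)) (array([260.2272, 195.8197]), array([142,  83,  37,  34, 832], dtype=int32))
[0.1015 0.0002 0.2061] 0.0013802265780859255 [ 0.1076 -0.0061  0.2893]
```

```bash
python3 -m inch '[[0.6,0,0.1,0,0,0,0],[0.6,0,0.1,0.4,0,0,0],[0.6,0,0,0.5,0,0,0],[0.6,0,0,0.5,0,0,0],[0.6,0,0,0.5,0,0,0],[0.6,0,0,0.4,0,0,0],[0.6,0,0,0.2,0,0,0],[0.6,0,0,0.13,0,0,0],[0.6,0,0,0,0,0,0],[0.4,0,0,0,0,0,0]]' 30; python3 -m inch '[[0.2,0,0,0,0,0,0],[0,0,0,0,0,0,0],[0,0,0,0,0,0,0],[0,0,0,0,0,0,0],[0,0,0,0,0,0,0],[0,0,0,0,0,0,0],[0,0,0,0,0,0,0],[0,0,0,0,0,0,0],[0,0,0,0,0,0,0],[0,0,0,0,0,0,0]]' 30
python3 - <<'E'
import numpy as np
a=np.linspace(1.9647,.0944,29);r=.1405/.03
print(np.c_[r*np.diff(np.cos(a)),-r*np.diff(np.sin(a))].round(2).tolist())
E
```

```text
clock: 33.1
ee_pos: [0.5967, -0.2718, 0.2108]
orientation: [-3.142, 0.001, 2.906]
contact_force: [0.0, -0.0, 0.1]
opening: 0.0405
grasp_force: 0.0
clock: 33.93
ee_pos: [0.5969, -0.2719, 0.2109]
orientation: [-3.141, 0.001, 2.906]
contact_force: [0.2, 0.6, 6.3]
opening: 0.0133
grasp_force: 31.7
[[0.29, -0.11], [0.3, -0.09], [0.3, -0.07], [0.31, -0.05], [0.31, -0.03], [0.31, -0.01], [0.31, 0.01], [0.31, 0.03], [0.31, 0.05], [0.3, 0.07], [0.3, 0.09], [0.29, 0.11], [0.28, 0.13], [0.27, 0.15], [0.26, 0.17], [0.25, 0.19], [0.24, 0.2], [0.22, 0.22], [0.21, 0.23], [0.19, 0.25], [0.18, 0.26], [0.16, 0.27], [0.14, 0.28], [0.12, 0.29], [0.1, 0.3], [0.08, 0.3], [0.06, 0.31], [0.04, 0.31]]
```

Lug gripped (13.3 mm), so I swing it forward along the arc.

```bash
python3 -m inch '[[0,0.29,0,-0.11,0,0,0],[0,0.30,0,-0.09,0,0,0],[0,0.30,0,-0.07,0,0,0],[0,0.31,0,-0.05,0,0,0],[0,0.31,0,-0.03,0,0,0],[0,0.31,0,-0.01,0,0,0],[0,0.31,0,0.01,0,0,0],[0,0.31,0,0.03,0,0,0],[0,0.31,0,0.05,0,0,0],[0,0.30,0,0.07,0,0,0]]' 30
```

```text
clock: 34.77
ee_pos: [0.5077, -0.2504, 0.2167]
orientation: [-3.142, 0.002, 2.906]
contact_force: [3.4, 0.6, 0.8]
opening: 0.0133
grasp_force: 31.6
```

```bash
python3 -m inch '[[0,0.30,0,0.09,0,0,0],[0,0.29,0,0.11,0,0,0],[0,0.28,0,0.13,0,0,0],[0,0.27,0,0.15,0,0,0],[0,0.26,0,0.17,0,0,0],[0,0.25,0,0.19,0,0,0],[0,0.24,0,0.20,0,0,0],[0,0.22,0,0.22,0,0,0],[0,0.21,0,0.23,0,0,0],[0,0.19,0,0.25,0,0,0]]' 30
```

```text
clock: 35.6
ee_pos: [0.434, -0.2327, 0.1642]
orientation: [3.142, 0.001, 2.906]
contact_force: [-2.1, 2.1, 3.4]
opening: 0.0134
grasp_force: 33.4
```

```bash
python3 -m inch '[[0,0.18,0,0.26,0,0,0],[0,0.16,0,0.27,0,0,0],[0,0.14,0,0.28,0,0,0],[0,0.12,0,0.29,0,0,0],[0,0.10,0,0.30,0,0,0],[0,0.08,0,0.30,0,0,0],[0,0.06,0,0.31,0,0,0],[0,0.03,0,0.25,0,0,0],[0,0,0,0.15,0,0,0],[0,0,0,0.05,0,0,0]]' 30
```

```text
clock: 36.43
ee_pos: [0.4081, -0.2264, 0.089]
orientation: [3.141, -0.002, 2.906]
contact_force: [-8.5, 2.9, 3.1]
opening: 0.014
grasp_force: 35.0
```

```bash
python3 -m inch '[[0.3,0,0,0,0,0,0],[0.6,0,0,0,0,0,0],[0.6,0,0,0,0,0,0],[0.6,0,0,0,0,0,0],[0.6,0,0,0,0,0,0],[0.6,0.3,0,0,0,0,0],[0.6,0.2,0,-0.5,0,0,0],[0.6,0,0,-0.7,0,0,0],[0.6,0,0,-0.7,0,0,0],[0.6,0,0,-0.7,0,0,0]]'; python3 -m inch '[[0.6,0,0,-0.7,0,0,0],[0.6,0,0,-0.7,0,0,0],[0.6,0,0,-0.5,0,0,0],[0.6,0,0,0,0,0,0],[0.6,0,0,0,0,0,0],[0.6,0,0,0,0,0,0],[0.6,0,0,0,0,0,0],[0.6,0,0,0,0,0,0],[0.6,0,0,0,0,0,0],[0.6,0,0,0,0,0,0]]'
python3 - <<'E'
from h import *
import pickle
s=manip.read_state();print(s['ee_pos'],s['contact_force'])
C=pickle.load(open('c0.pkl','rb'))
def org(c,box):
    x0,y0,x1,y1=box;h=cv2.cvtColor(c['color'],cv2.COLOR_RGB2HSV)
    m=((h[...,0]<14)&(h[...,1]>150)&(h[...,2]>80))[y0:y1,x0:x1];y,x=np.nonzero(m);return x.mean()+x0,y.mean()+y0,len(x)
S=vision.capture('scene');D=vision.capture('side')
print(org(C['scene'],(265,240,310,285)),org(S,(265,240,310,285)))
# change vs start around cover (shut) and the loose items
for n,I,b in(('scene',S,(175,160,390,300)),('side',D,(180,185,310,300))):
    x0,y0,x1,y1=b;d=cv2.absdiff(I['color'],C[n]['color']).max(2)[y0:y1,x0:x1]>45
    k,l,st,ce=cv2.connectedComponentsWithStats(d.astype(np.uint8))
    print(n,[(st[i].tolist(),(ce[i]+[x0,y0]).round()) for i in range(1,k) if st[i,4]>15])
cv2.imwrite('pics/end.png',S['color'][:,:,::-1])
E
```

```text
clock: 37.27
ee_pos: [0.3936, -0.2229, 0.1692]
orientation: [3.142, -0.0, 2.906]
contact_force: [0.5, -0.2, -1.2]
opening: 0.0514
grasp_force: 0.0
clock: 38.1
ee_pos: [0.3942, -0.2231, 0.2248]
orientation: [3.141, -0.001, 2.906]
contact_force: [0.1, 0.5, -0.8]
opening: 0.0512
grasp_force: 0.0
[ 0.39421216 -0.2231091   0.22481556] [ 0.13943778  0.49745069 -0.84673446]
(np.float64(287.0596330275229), np.float64(263.7844036697248), 218) (np.float64(287.0821917808219), np.float64(263.7671232876712), 219)
scene [([68, 0, 87, 67, 2962], array([289., 185.])), ([0, 11, 81, 84, 3942], array([214., 208.])), ([40, 88, 39, 20, 312], array([236., 259.])), ([37, 133, 8, 5, 16], array([216., 295.])), ([60, 135, 11, 5, 20], array([240., 297.]))]
side [([19, 0, 10, 4, 16], array([203., 187.])), ([55, 0, 32, 10, 98], array([251., 190.])), ([45, 19, 8, 4, 24], array([229., 206.])), ([120, 19, 10, 25, 159], array([304., 215.])), ([45, 25, 6, 7, 25], array([227., 212.])), ([91, 55, 13, 14, 106], array([277., 247.])), ([0, 91, 5, 19, 68], array([181., 285.]))]
```

```bash
python3 -c "
from plant import ticket;print(ticket.close_job())"
```

```text
the job is handed in; nothing more can be done
None
```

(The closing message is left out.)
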